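Take the last tall cup holder off the rotary cup filler

ROBOT

A 6-joint arm with a two-finger parallel gripper is mounted at the origin on the work surface. World frame = base frame: x ahead of the robot, y to its left, z up, the work surface at z = 0. Lengths are in mm, angles in rad, forces in N, time in s.
With the tool pointing down it reaches from about 300 to 775 mm from the base axis. Payload 14.6 kg.
Tool frame: the origin (TCP) lies on the centre line of the jaws, within the pads' length; the fingertips stand 19 mm ahead of it and the grasp point (between the pads) is the TCP (bot.tip_reach is the distance from the TCP to the fingertips, in mm); z points along the fingers, y is the line along which they close (so a half turn about z gives the same grasp; the last joint's range is limited). The gripper opens to 85 mm and grips with 20 to 120 N. Pads are 22 mm wide; open, the fingers measure 114 mm over their backs; the gripper's body (76 mm by 85 mm) begins 54 mm behind the grasp point. The pads swing forward as they close: fully open they stand 13 mm farther back than shut.
Start: joints at [-1.312, 0.3, 1.521, -0, 1.321, -0.067], TCP at [176.03, -521.06, 250.281] pointing down, gripper open.
Joint ranges: [-3.03, 3.03], [-0.79, 2.21], [0.23, 2.52], [-1.04, 4.18], [0, 3.07], [-2.55, 2.55]. Speed limits (rad/s): [2.22, 2.22, 2.57, 3.14, 3.14, 3.14].

INTERFACE

Orientations are given as a unit quaternion [w, x, y, z].
In Python, from rig import bot gives the robot as it stands. Calls block until the motion is done:
- bot.move_to(position, orientation): joint-space move of the TCP to a pose.
- bot.servo_line(position, attitude=None, speed=150, until_force=None): straight line of the TCP; attitude=None keeps the orientation; speed is the mean speed in mm/s. With until_force (N) it stops when the force on the tool has changed by that much, and returns True; else False.
- bot.move_joints(angles): joint-space move.
- bot.move_gripper(opening, grip_force=None): finger opening in mm; grip_force is the grip in N (None keeps the last); returns when the fingers have stopped.
- bot.dwell(seconds).
- bot.ik(position, orientation): joint angles nearest the present ones, or None.
- bot.read_state(): the state.
- bot.read_camera(name): name is "side" or "top" or "wrist"; returns a dict with "image" (400x640x3 uint8, blue, green, red), "depth" (400x640 float32, mm along the optical axis (not along the pixel's ray), 0 where there is no reading), "fovy" (degrees; the focal length in pixels is half the picture's height over the tangent of half this angle, whatever the lens; pixels are square), "cx", "cy" (the principal point, pixels), "k1" (the pictures are not rectified: a ray, as slopes to the right and down, at radius r is drawn at 1 + k1 r^2 times it, then the intrinsics apply), "eye" and "attitude" of the camera in the world; the wrist camera has in their place "mount" (4x4, takes a point from camera to tool coordinates, whose origin is the TCP and whose axes are the flange's). Camera axes: x right, y down, z forward; pixel columns grow to the right and rows downward; lengths in mm; the calibration is good to about 2 mm. A picture is of the moment at which its call begins: read the wrist's pose just before it.
A pose or a line that the arm cannot do raises bot.MotionError and nothing moves.
- bot.finish_job(): hands the job in; it is judged then, once.
The state is a dict: "clock": time; "joint_positions": joint angles; "qvel": joint speeds; "effort": joint torques, N m; "ee_pos": TCP position; "tool_rot": TCP orientation; "ft_force": force on the tool from outside, world axes, zero at the start; "moment": the same for the moment, N m; "grip_width": finger opening in mm; "grip_force": force on a finger pad.
Only numpy, scipy, OpenCV 4.12 (cv2) and the standard library are available. Lean on these libraries where they do the work, as an engineer would, in place of code of your own. Each camera call takes 0.05 s, during which the arm holds its last target. There are 200 camera calls.

TASK

The cup filler is being changed over to low cups and one tall cup holder is still on its dial. Turn the dial until the tall holder stands at the front of the machine, over the pointer, unscrew it there (counter-clockwise) and set it down gently, upright, in the grey parts tray. Leave its empty seat at the front, the three low holders screwed on, and the cheese, the stack of cups and the brush where they are.

Things in the scene. Friction and masses are not known exactly. Their poses are not given: they have to be found in the camera images.
- filler: Tabletop rotary cup filler, fixed. Origin on the bench under the dial's axis; -x points to its front (towards the robot). Steel housing 320 (x) x 300 (y) mm, 98 mm high; above it the steel dial, a disc of 150 mm radius, top face 118 mm above the bench, with four seats at 105 mm radius, 90 degrees apart (front, left, right, rear), each bearing a cup holder, and four pegs between them.
- nozzle (a point): Tip of the dosing nozzle, 235 mm above the bench, over the rear seat. The head above it is 48 mm wide, its funnel 88 mm wide, up to 385 mm above the bench; it hangs on a column 34 mm thick behind the dial (182 mm behind and 85 mm to +y of the dial's axis in the filler's frame). Keep clear of it: work at the front.
- dial (a joint): Angle of the dial about its vertical axis, counter-clockwise from above positive, 0 at the start; turns endlessly both ways. Friction (0.12 N m) keeps it where it is left. A spring detent holds it at each multiple of pi/2: about 0.5 N m (4 N at a peg) to leave or enter a notch; within about 6 degrees of a notch it snaps in by itself.
- front (a point): Fixed point on the filler at the front station: the centre of the front seat, at the height of the dial's top face (118 mm above the bench). A small dark pointer on the housing's front edge lies in line with it.
- peg0 (a point): Centre of the top of a hand peg for turning the dial: upright steel pin 16 mm thick, 60 mm high (top 178 mm above the bench), at 130 mm radius, half-way between two seats. At the start 45 degrees counter-clockwise (from above) of the front.
- peg1 (a point): As peg0, 90 degrees further counter-clockwise round the dial.
- peg2 (a point): As peg0, 180 degrees round the dial.
- peg3 (a point): As peg0, 270 degrees counter-clockwise round the dial; at the start 45 degrees clockwise of the front.
- tall: The tall cup holder: white plastic sleeve, open at both ends, 48 mm outside diameter, 80 mm high (the only tall one), about 110 g. Origin at the centre of its underside, z along its axis. Near its foot (2 to 18 mm up) two opposite ears reach 32 mm from the axis along its own +x and -x. It stands over a steel boss on the dial, 29 to 39 mm thick and 22 mm high.
- tall_rim (a point): Centre of the tall holder's mouth, 80 mm above its origin. Thread: two lugs inside lie under ramped ridges of the boss, so pulled straight up it is held after about 2 mm. Turned counter-clockwise (from above) it frees after 72 to 94 degrees and meets a stop after 118 to 138; 95 to 115 degrees from the start suits every case. It turns easily and does not rise by itself; lift it 25 mm to clear.
- low_a: A low cup holder: as the tall one but 45 mm high; starts at the front seat. Origin at the centre of its underside.
- low_b: A second low cup holder, the same.
- low_c: A third low cup holder, the same.
- tray: Open grey plastic parts tray, fixed, empty; 240 (x) x 180 (y) mm outside, 35 mm high, walls and floor 5 mm thick. Origin at the centre of its underside, so its floor is 5 mm above the origin.
- wheel: Bystander: small cheese wheel, 120 mm across, 55 mm high, on a wooden board 200 x 180 x 18 mm left of the filler. Origin at the centre of its underside.
- cups: Bystander: stack of empty white cups, 47 mm across, 95 mm high. Origin at the centre of its underside.
- brush: Bystander: rind brush with a wooden handle, 200 mm long, lying along its x axis. Origin at its middle, underside.
Mind the look-alikes: they are no part of the job. Leave any red look-alike of the low_a alone. What is shaped like the tall but brown is not meant.

How it is judged:
By the outcome, as a careful person would: the job done as asked, in the order asked, and still so for the second after the job is handed in, with the robot touching nothing.
It also fails if it takes over 72 s, if anything falls off the work surface, if the arm or the gripper's body presses on something with over 40 N, if the wrist force passes 120 N, or if a joint passes its speed limit or range.

## Working session

There is one attempt and no reset: what is moved stays moved. The work goes in short steps, each a Python script; the robot and the scene stay as the last script left them, time stands still between calls to the robot, and variables do not carry over. Pictures are saved under pics/ and viewed, at most 10 in all, crops included, and the job is handed in when it is done.

```bash
ls; mkdir -p pics; cat > h.py <<'E'
import numpy as np, cv2
from scipy.spatial.transform import Rotation as R
from rig import bot
def q2R(q): return R.from_quat([q[1],q[2],q[3],q[0]]).as_matrix()
def R2q(m):
    x,y,z,w=R.from_matrix(m).as_quat(); return [w,x,y,z]
def cam(name):
    s=bot.read_state(); c=bot.read_camera(name)
    if 'mount' in c:
        M=np.array(c['mount']); A=q2R(s['tool_rot'])
        c['Rw']=A@M[:3,:3]; c['E']=A@M[:3,3]+np.array(s['ee_pos'])
    else:
        c['E']=np.array(c['eye']); a=np.array(c['attitude']); c['Rw']=a if a.shape==(3,3) else q2R(a)
    c['f']=200/np.tan(np.radians(c['fovy'])/2)
    return c
def rays(c,uv):
    uv=np.atleast_2d(np.array(uv,float)); f=c['f']
    K=np.array([[f,0,c['cx']],[0,f,c['cy']],[0,0,1]])
    p=cv2.undistortPoints(uv.reshape(-1,1,2),K,np.array([c['k1'],0,0,0,0.]))[:,0]
    return np.c_[p,np.ones(len(p))]
def onplane(c,uv,z):
    d=rays(c,uv)@c['Rw'].T
    return c['E']+d*((z-c['E'][2])/d[:,2])[:,None]
def cloud(c):
    v,u=np.mgrid[0:400,0:640]
    r=rays(c,np.c_[u.ravel(),v.ravel()])
    P=(r*c['depth'].reshape(-1,1))@c['Rw'].T+c['E']
    P[c['depth'].ravel()==0]=np.nan
    return P.reshape(400,640,3)
def down(phi): # tool down, closing line (y) at angle phi from world x
    y=np.array([np.cos(phi),np.sin(phi),0]);z=np.array([0,0,-1.]);return R2q(np.c_[np.cross(y,z),y,z])
E
python3 - <<'E'
from h import *
for n in ('side','top'):
    c=cam(n); cv2.imwrite(f'pics/{n}0.png',c['image']); print(n,c['E'],c['Rw'].round(2).tolist(),c['fovy'],c['k1'])
    np.save(f'{n}0.npy',cloud(c).astype(np.float32))
print(bot.read_state())
E
```

```text
pics
side [  6.51289477 654.08970356 912.18422478] [[-0.76, -0.46, 0.47], [-0.65, 0.54, -0.53], [-0.01, -0.71, -0.7]] 49.10168047596871 -0.10691889978509773
top [ 292.47424768   77.7156064  1264.92588421] [[0.07, -0.97, 0.21], [-1.0, -0.07, 0.01], [0.01, -0.21, -0.98]] 54.29124430200438 0.03263750984586466
{'clock': 0.1, 'joint_positions': array([-1.31160713e+00,  3.00435007e-01,  1.52151900e+00, -1.29096304e-05,
        1.32069746e+00, -6.65896354e-02]), 'qvel': array([-0.00018215, -0.00175297, -0.00218771,  0.00076894,  0.0003538 ,
        0.00089982]), 'effort': array([ 6.44189640e-04, -5.44377279e+01, -3.62371981e+01, -1.23679811e-04,
        3.03322413e-03, -1.19361144e-05]), 'ee_pos': array([ 175.97720529, -520.88826497,  249.76736443]), 'tool_rot': array([-5.26353550e-04,  9.86762428e-01,  1.62171606e-01, -5.71272555e-05]), 'ft_force': array([-0.51072719, -0.09494807, -0.00220467]), 'moment': array([-0.01873101, -0.01061642, -0.01217232]), 'grip_force': 0.0, 'grip_width': 85.04259011451533}
```

View pics/side0.png

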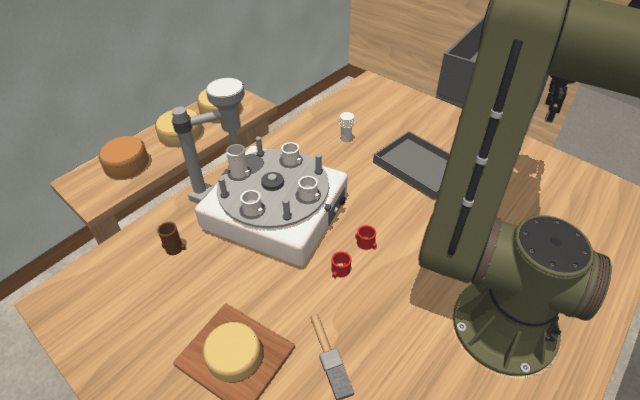

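View pics/top0.png

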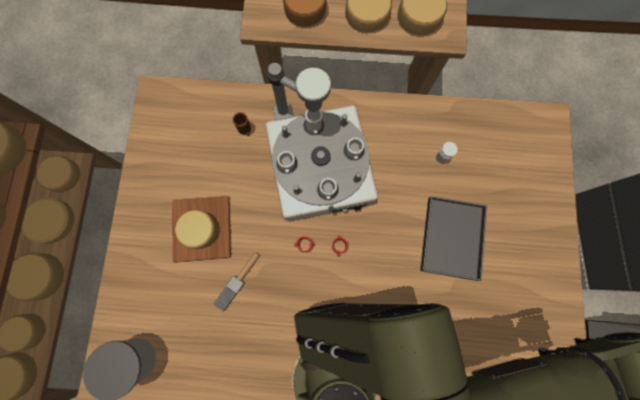

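The tall holder is the white sleeve at the rear seat: side (236,160), top (316,121). The brown one at side (170,238) / top (242,123) is the look-alike. The red low cups are at top (304,244) and (340,245), and the tray is at top (455,238). Next I'll measure seats, pegs and tray.

```bash
python3 - <<'E'
from h import *
T=np.load('top0.npy'); S=np.load('side0.npy')
im=cv2.imread('pics/side0.png'); cv2.imwrite('pics/crop.png',cv2.resize(im[70:270,150:390],None,fx=3,fy=3,interpolation=3)[:600,:720])
for nm,P,win in (('top',T,(100,225,255,385)),('side',S,(130,260,190,360))):
    r0,r1,c0,c1=win; Z=P[...,2]; W=np.zeros(Z.shape,bool); W[r0:r1,c0:c1]=1
    for lab,lo,hi in (('low',155,170),('peg',172,185),('tall',190,206)):
        m=((Z>lo)&(Z<hi)&W).astype(np.uint8)
        n,l,st,ce=cv2.connectedComponentsWithStats(m)
        for i in range(1,n):
            if st[i,4]<8: continue
            p=P[l==i][:,:2].astype(np.float32); (cx,cy),r=cv2.minEnclosingCircle(p)
            print(nm,lab,ce[i].round(),st[i,4],'circ',round(cx),round(cy),round(r,1),'mean',p.mean(0).round(),'z',np.median(P[l==i][:,2]).round(1))
Z=T[...,2]; m=((Z>27)&(Z<42)).astype(np.uint8); m[:, :410]=0; m[:,500:]=0; m[:185]=0;m[290:]=0
p=T[m>0][:,:2].astype(np.float32); print('tray',cv2.minAreaRect(p),len(p))
E
```

```text
top low [282. 105.] 24 circ 804 219 15.5 mean [798. 216.] z 162.3
top low [314. 114.] 24 circ 770 116 18.3 mean [776. 118.] z 162.8
top low [344. 119.] 10 circ 769 25 6.5 mean [767.  26.] z 163.7
top low [314. 125.] 30 circ 750 114 21.4 mean [741. 113.] z 162.7
top low [285. 131.] 10 circ 721 201 7.6 mean [717. 199.] z 161.4
top low [355. 144.] 97 circ 688 -12 26.0 mean [689. -14.] z 164.1
top low [286. 158.] 96 circ 630 188 24.7 mean [631. 189.] z 164.1
top low [357. 177.] 8 circ 593 -23 6.8 mean [591. -22.] z 158.0
top low [328. 185.] 92 circ 558 60 24.8 mean [559.  60.] z 164.5
top peg [281. 103.] 22 circ 804 218 15.3 mean [797. 217.] z 178.7
top peg [309. 113.] 11 circ 771 129 9.9 mean [773. 130.] z 174.8
top peg [345. 116.] 23 circ 773 25 8.1 mean [771.  25.] z 179.2
top peg [314. 123.] 23 circ 748 113 19.9 mean [741. 113.] z 179.7
top peg [284. 127.] 24 circ 722 201 7.6 mean [721. 201.] z 178.4
top peg [358. 174.] 25 circ 595 -25 7.8 mean [595. -25.] z 179.0
top peg [296. 186.] 24 circ 545 151 7.4 mean [545. 150.] z 179.5
top tall [280. 101.] 17 circ 799 219 12.3 mean [795. 218
[... 754 characters left out ...]
8. 138.] 25 circ 771 30 9.4 mean [770.  32.] z 177.0
side peg [235. 151.] 45 circ 770 115 16.1 mean [775. 111.] z 179.7
side peg [237. 160.] 68 circ 754 126 21.7 mean [744. 132.] z 178.0
side peg [318. 156.] 23 circ 595 -20 8.2 mean [594. -18.] z 176.9
side peg [195. 170.] 38 circ 802 227 13.9 mean [797. 229.] z 178.2
side peg [221. 179.] 31 circ 719 207 9.4 mean [719. 207.] z 176.4
side peg [285. 201.] 32 circ 544 159 8.0 mean [543. 159.] z 177.2
side tall [235. 150.] 134 circ 757 119 28.1 mean [759. 122.] z 196.8
side tall [194. 164.] 44 circ 799 225 13.1 mean [797. 228.] z 198.5
tray ((451.3566589355469, -351.1795654296875), (182.41310119628906, 240.10243225097656), 84.53716278076172) 581
```

View pics/crop.png

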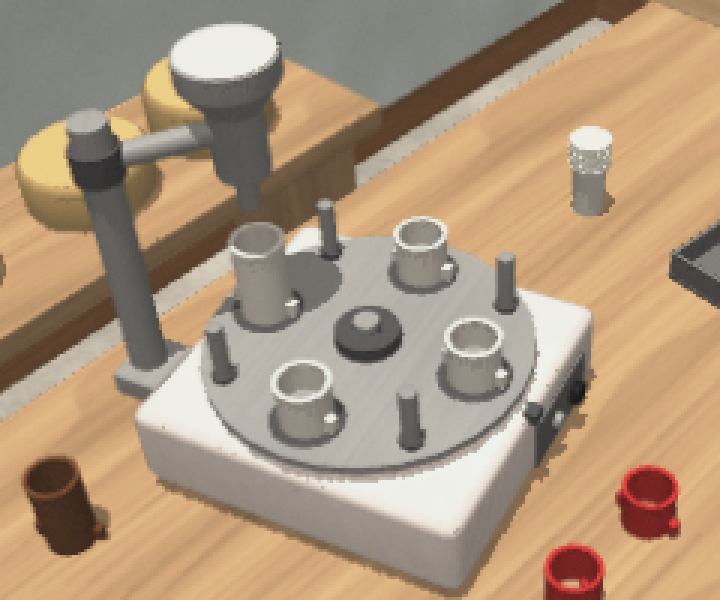

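The crop confirms that the white tall sleeve stands on the dial's rear seat under the nozzle, and that the brown one stands off the machine. The two fixed views disagree by about 6 mm in y, so I'll refine with the wrist camera.

```bash
python3 - <<'E'
from h import *
c0=np.array([658,91.]);yaw=np.radians(15.8)
for a in np.radians(range(135,226,30)):
    p=c0+130*np.array([np.cos(a+yaw),np.sin(a+yaw)])
    for k in (0,np.pi): print(np.degrees(a),[None if q is None else np.round(q,2) for q in [bot.ik([*p,170],down(a+yaw+np.pi/2+k))]])
f=c0+105*np.array([np.cos(np.pi+yaw),np.sin(np.pi+yaw)]);print(f)
bot.move_to([520,60,420],down(np.pi/2+yaw))
bot.dwell(.2)
c=cam('wrist'); cv2.imwrite('pics/w1.png',c['image']); P=cloud(c); Z=P[...,2]; print(c['E'],bot.read_state()['joint_positions'],bot.read_state()['clock'])
for lab,lo,hi in (('low',158,168),('peg',173,184)):
    n,l,st,ce=cv2.connectedComponentsWithStats(((Z>lo)&(Z<hi)).astype(np.uint8))
    for i in range(1,n):
        if st[i,4]<60: continue
        p=P[l==i][:,:2].astype(np.float32); (x,y),r=cv2.minEnclosingCircle(p); print(lab,ce[i].round(),st[i,4],round(x,1),round(y,1),round(r,1))
E
```

```text
135.0 [array([ 0.21,  0.41,  1.56, -0.  ,  1.17,  2.29])]
135.0 [array([ 0.21,  0.41,  1.56, -0.  ,  1.17, -0.85])]
165.0 [array([ 0.1 ,  0.35,  1.65, -0.  ,  1.14,  1.66])]
165.0 [array([ 0.1 ,  0.35,  1.65, -0.  ,  1.14, -1.49])]
195.0 [array([-0.02,  0.37,  1.62, -0.  ,  1.15,  1.01])]
195.0 [array([-0.02,  0.37,  1.62, -0.  ,  1.15, -2.13])]
225.0 [array([-0.1 ,  0.47,  1.48, -0.  ,  1.19,  0.41])]
225.0 [None]
[556.96711068  62.41057406]
[457.42059384  42.20923885 543.76954275] [ 4.43326314e-02  1.72675658e-01  1.29221551e+00 -3.53359733e-05
  1.67683720e+00 -1.80156244e+00] 2.8167
low [319. 198.] 380 556.4 62.7 24.8
low [252. 266.] 276 685.4 -10.5 25.6
low [392. 266.] 365 627.9 191.8 25.2
low [320. 318.] 119 751.2 118.2 22.6
peg [250. 209.] 109 593.6 -22.2 7.6
peg [389. 209.] 112 543.9 154.2 7.8
peg [259. 326.] 92 768.9 28.2 8.2
peg [320. 323.] 101 742.8 115.3 16.5
```

View pics/w1.png

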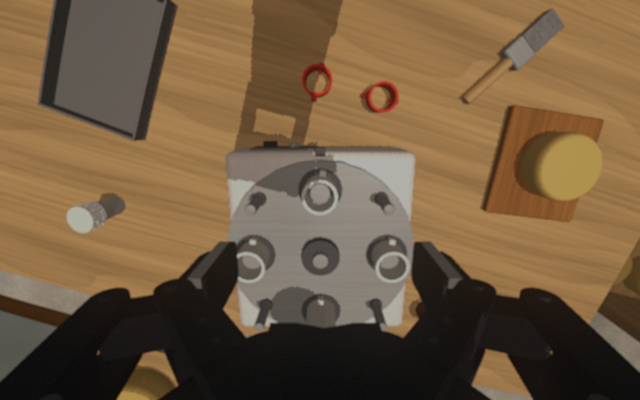

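Wrist view: the front low holder is at (319,198), the front pegs at (250,209) and (389,209), and the tray is at upper left. The fits agree on a dial centre of about (657,91) and a yaw of 15.7°. Now the first stroke: I'll cage the front-left peg and turn counter-clockwise 90°.

```bash
cat > stroke.py <<'E'
from h import *
C=np.array([657,91.]);yaw=np.radians(15.7)
def pp(a,z,r=130): t=np.radians(a)+yaw; return [*(C+r*np.array([np.cos(t),np.sin(t)])),z]
def oo(a): return down(np.radians(a)+yaw+np.pi/2)
def stroke():
    bot.move_to(pp(135,235),oo(135)); bot.move_gripper(40)
    if bot.servo_line(pp(135,162),speed=80,until_force=12): print('contact going down',bot.read_state()['ee_pos']); return False
    bot.move_gripper(24,20); F=[]
    for a in range(144,226,9):
        bot.servo_line(pp(a,162),oo(a),speed=90); F.append(np.linalg.norm(bot.read_state()['ft_force']).round(1))
    print('F',F); bot.dwell(.3); bot.move_gripper(40); bot.servo_line(pp(225,235),speed=120); return True
def look(name):
    bot.move_to([520,60,420],oo(180)); bot.dwell(.2)
    c=cam('wrist'); cv2.imwrite(f'pics/{name}.png',c['image']); P=cloud(c); Z=P[...,2]
    for lab,lo,hi in (('low',158,168),('peg',173,184),('tall',193,203)):
        n,l,st,ce=cv2.connectedComponentsWithStats(((Z>lo)&(Z<hi)).astype(np.uint8))
        for i in range(1,n):
            if st[i,4]<60: continue
            p=P[l==i][:,:2].astype(np.float32); (x,y),r=cv2.minEnclosingCircle(p); d=np.array([x,y])-C
            print(lab,ce[i].round(),st[i,4],round(x,1),round(y,1),round(r,1),'polar',np.hypot(*d).round(1),(np.degrees(np.arctan2(d[1],d[0])-yaw)%360).round(1))
    print(bot.read_state()['clock'])
E
python3 - <<'E'
from stroke import *
print(stroke()); look('w2')
E
```

```text
F [np.float64(6.5), np.float64(0.4), np.float64(0.5), np.float64(0.9), np.float64(0.7), np.float64(0.7), np.float64(0.6), np.float64(0.7), np.float64(1.5), np.float64(1.1)]
True
low [232.  48.] 101 631.2 197.8 19.6 polar 109.9 87.9
low [417.  57.] 561 684.4 -10.5 25.2 polar 105.1 269.4
low [257.  66.] 85 625.8 181.7 20.9 polar 95.9 93.3
low [329. 145.] 401 555.1 62.9 24.8 polar 105.7 179.7
peg [228.  44.] 139 630.5 194.8 20.2 polar 107.2 88.6
peg [254.  63.] 101 626.3 182.4 21.4 polar 96.4 92.9
peg [256. 135.] 130 543.3 153.8 7.8 polar 129.9 135.4
peg [404. 134.] 124 593.6 -22.7 7.8 polar 130.2 225.2
tall [234.  48.] 697 629.9 192.4 25.3 polar 104.9 89.2
14.3417
```

Dial is in the notch and the tall holder is on the left (90°). Second stroke.

```bash
python3 - <<'E'
from stroke import *
print(stroke()); look('w3')
E
```

```text
F [np.float64(6.0), np.float64(1.3), np.float64(1.0), np.float64(0.7), np.float64(1.1), np.float64(0.7), np.float64(0.9), np.float64(0.5), np.float64(1.9), np.float64(0.6)]
True
low [243.  56.] 542 629.0 192.2 25.3 polar 105.0 89.8
low [417.  57.] 543 684.9 -10.1 25.1 polar 104.9 269.7
peg [256. 135.] 132 543.3 153.9 7.8 polar 129.9 135.4
peg [404. 134.] 125 593.7 -22.6 7.7 polar 130.1 225.2
tall [329. 147.] 489 554.9 63.4 24.8 polar 105.8 179.4
23.075
```

View pics/w3.png

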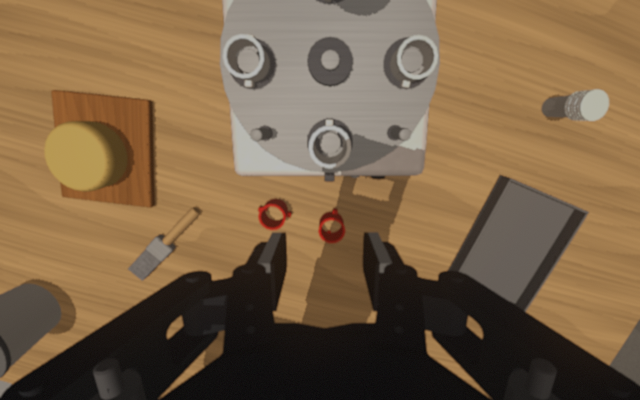

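The tall holder (329,147) is at the front over the pointer, at about (555.5,63). Grip, unscrew 105° and lift with a force guard.

```bash
python3 - <<'E'
from stroke import *
p=[555.5,62.8]; bot.move_gripper(85)
bot.move_to([*p,255],oo(135)); print(bot.read_state()['joint_positions'])
if bot.servo_line([*p,172],speed=90,until_force=12): print('contact',bot.read_state()['ee_pos']); raise SystemExit
bot.move_gripper(40,40); s=bot.read_state(); print(s['grip_width'],s['grip_force'],s['ft_force'],s['joint_positions'][5])
q=np.array(s['joint_positions'])
for k in range(1,6):
    t=q.copy(); t[5]-=np.radians(21)*k; bot.move_joints(t)
    s=bot.read_state(); print(s['ft_force'].round(1),s['moment'].round(2),s['ee_pos'].round(1))
z=bot.read_state()['ee_pos']
hit=bot.servo_line([z[0],z[1],z[2]+40],speed=50,until_force=10); s=bot.read_state(); print('hit',hit,s['ee_pos'],s['ft_force'],s['grip_width'],s['clock'])
c=cam('side'); cv2.imwrite('pics/s4.png',cv2.resize(c['image'][70:270,150:390],None,fx=3,fy=3))
E
```

```text
[4.70956144e-02 3.15693214e-01 1.48679319e+00 1.78151753e-05
 1.33782706e+00 2.12691776e+00]
47.34868564026811 40.88671814650297 [-1.38852855  0.66159589  5.66814014] 2.1292593155783717
[ 0.4 -0.9  1.2] [-0.15 -0.05  0.03] [555.8  62.8 172.5]
[ 1.1 -0.1  2.3] [-0.21 -0.1   0.04] [555.8  62.8 172.5]
[ 0.9 -0.7  2.4] [-0.16 -0.16  0.04] [555.8  62.8 172.5]
[ 0.4 -1.3  1.8] [-0.   -0.14  0.04] [555.8  62.9 172.5]
[1.5 0.5 2.3] [ 0.01 -0.14  0.05] [555.7  62.9 172.5]
hit False [555.56725067  62.86433849 212.18490317] [-0.29208898 -0.70918034 -2.21746703] 47.106234620786616 29.0333
```

View pics/s4.png

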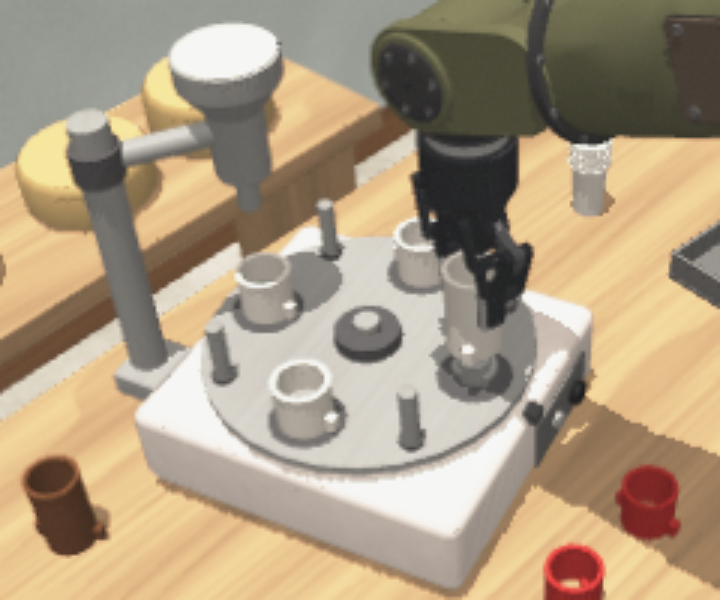

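The holder is free and lifted clear with the dial still in place. Carry to the tray and set down.

```bash
python3 - <<'E'
from stroke import *
p=bot.read_state()['ee_pos']; bot.servo_line([p[0],p[1],290],speed=120)
phi=np.radians(135+105+90)+yaw+np.arctan2(-351,451)-np.arctan2(63,555)
o=down(phi); bot.move_to([451,-351,200],o); print(bot.read_state()['joint_positions'][5])
bot.servo_line([451,-351,72],speed=90); bot.dwell(.3)
hit=bot.servo_line([451,-351,57],speed=12,until_force=3); s=bot.read_state(); print(hit,s['ee_pos'],s['ft_force'])
bot.move_gripper(54); bot.dwell(.2); bot.move_gripper(66)
bot.servo_line([451,-351,180],speed=90); bot.move_to([380,-300,330],o); bot.dwell(.3)
print(bot.read_state()['clock'])
c=cam('wrist'); cv2.imwrite('pics/w5.png',c['image'])
c=cam('top'); cv2.imwrite('pics/t5.png',c['image'])
E
```

```text
0.29852619965113303
True [ 450.98852447 -350.97548672   59.55287456] [-1.28884288  0.15136391  6.25294325]
37.5583
```

View pics/w5.png

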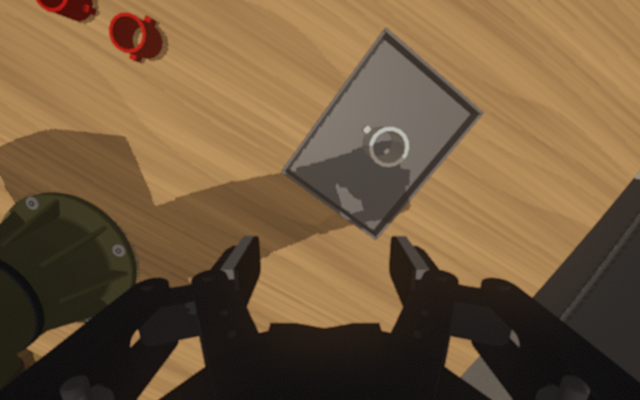

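View pics/t5.png

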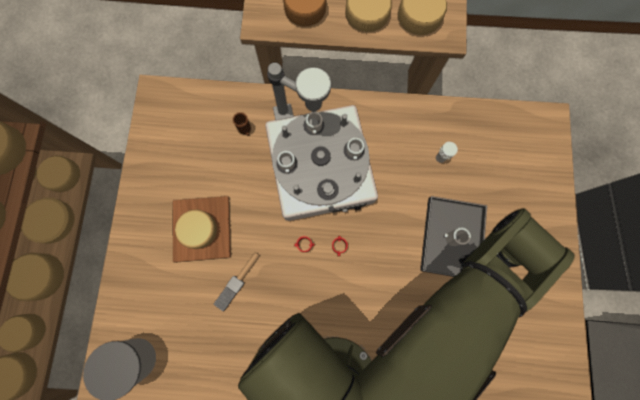

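The tall holder stands upright in the tray (wrist 389,147; top 460,236). The empty boss is at the front (top 328,188), the three low holders are on the dial, and the bystanders are unmoved. Handing in.

```bash
python3 -c "
from rig import bot
print(bot.finish_job())"
```

```text
the job is handed in; nothing more can be done
None
```

The job is handed in at about 38 s: the dial was turned to bring the tall holder to the front, the holder was unscrewed and now stands upright in the grey tray, its empty seat is at the front, and the last pictures show the low holders, cheese, cups and brush in place.

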